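# Close and hold the lamp-bay cover of a microscope light source

## Task

The lamp unit for the microscope has its bay cover standing open: lower the cover gently onto the unit without letting it slam, then turn the black wing fastener on it clockwise, about a quarter turn, until the white line on the wing lines up with the two white marks on the cover. Then press the cover fully home against its springy seal and finish while still holding it firmly pressed there, because it lifts again if you let go. Leave the dish, the jar and the tip rack beside the unit where they are.

Things in the scene. Friction and masses are not known exactly. Their poses are not given: they have to be found in the camera images.
- lamp_unit: cream lamp unit fixed to the bench, 240 (x) x 260 (y) x 100 (z) mm; origin at the centre of its underside, x from its front (robot's side) to its back, z up. An open bay in its top lies under the hinged cover. The rear 50 mm of its top is a fixed deck.
- cover_panel: teal cover panel, 185 x 250 x 8 mm, 0.28 kg. Origin mid hinge line on the panel's underside, 70 mm behind the unit's centre (unit's +x), 100 mm above the bench; the panel runs from there along its own -x to its free edge at x = -185 mm; z is its outward (upper) normal, y the hinge line. It opens upward and away from the robot.
- cover (a joint): hinge angle of the cover, rad: 0 fully home (flat), grows as it opens (0.6 to 1.05 at the start). Stiff hinge: stays where left; 1 to 3 N at the press pad lowers it. With the wing out of line a tongue under it lands on a keeper and stops the cover at about 0.06 (free edge 11 mm high); with the wing in line (within about 0.3 rad) the tongue passes and the cover can go right home.
- cover_hinge (a point): middle of the hinge line (the panel's origin). Below 0.04 rad a sprung seal in the front rim pushes the cover back up: pressing at the press pad takes about 8 N to reach 0.016 rad (not yet fully home) and about 12 N to reach its rigid stop at 0. Let go, it rises to about 0.027 rad.
- press_pad (a point): centre of a dark grey rubber disc, 34 mm across, flat on the cover's upper face: panel coordinates x = -155, y = -70, z = 8 mm (30 mm from the free edge, 70 mm to the right of the wing seen from the robot). A good place to push; any part of the cover near its free edge will do.
- wing (a joint): wing angle about the panel's normal, rad, growing clockwise seen from above: at 0 its bar lies along the panel's y (parallel to the hinge), at pi/2 along the panel's x, in line with the two white marks (14 x 4 mm, before and behind the wing). Starts at 0.15 to 0.6; stops at 0 and 2.4 but none at the aligned position; stays where left, friction about 0.05 N m.
- wing_grip (a point): point on the wing's axis at the height to grip, 30 mm above the cover's upper face (panel x = -140, y = 0, z = 38 mm). The wing is a black bar 44 mm long, 14 mm thick, its top 38 mm above the cover's face with a white line along it, on a round foot 44 mm across, 7 mm high; grip it across its thickness.
- dish: bystander: round glass culture dish, 93 mm across, 18 mm high, origin at the centre of its underside
- jar: bystander: amber jar with blue cap, 52 mm across, 65 mm high, origin at the centre of its underside
- tip_rack: bystander: yellow pipette-tip rack, 95 x 70 x 48 mm, origin at the centre of its underside. All three bystanders stand on the bench beside the unit, 170 mm or more to the left and right of its centre line.

How it is judged (in metres and radians):
On the way, in this order (a step that is already met when the one before it is completed fails the run):
1. the cover is lowered onto the unit, its wing still out of line (value of joint cover below 0.085 rad), for 0.2 s.
2. the wing is turned in line with the marks, within 0.2 rad, with the cover down (value of joint wing between 1.371 and 1.771 rad and value of joint cover below 0.085 rad), for 0.2 s.
At the end, for the whole second after the job is handed in: The robot is still pushing on the cover with more than 3 N, the cover is home within 0.016 rad (free edge within 3 mm), the wing is in line with the marks within 0.2 rad, and each bystander is within 20 mm of where it stood (value of joint cover below 0.016 rad and value of joint wing between 1.371 and 1.771 rad and contact force between any of the fingers, the arm and cover_panel above 3 N and not (distance of any of dish, jar, tip_rack from where it was at the start of the episode above 0.02 m)); the arm keeps its last pose, push and grip.
It fails at once if the cover slams (closes faster than 3 rad/s) (velocity of joint cover below -3 rad/s).
It fails at once if a bystander is shifted by more than 20 mm (distance of any of dish, jar, tip_rack from where it was at the start of the episode above 0.02 m).
It also fails if it takes over 67 s, if anything falls off the work surface, if the arm or the gripper's body presses on something with over 40 N, if the wrist force passes 120 N, or if a joint passes its speed limit or range.

## Robot

A 7-joint arm with a two-finger parallel gripper is mounted at the origin on the work surface. World frame = base frame: x ahead of the robot, y to its left, z up, the work surface at z = 0. Lengths are in mm, angles in degrees, forces in N, time in s.
With the tool pointing down it reaches from about 400 to 900 mm from the base axis. Payload 5.5 kg.
Tool frame: the origin (TCP) lies where the fingers leave the gripper's body, on its centre line; the fingertips stand 66 mm ahead of it and the grasp point (between the pads) lies 47 mm ahead of it (r.finger_overhang is the distance from the TCP to the fingertips, in mm); z points along the fingers, y is the direction in which the jaws open and shut (so a half turn about z gives the same grasp; the last joint's range is limited). The gripper opens to 92 mm and grips with 3 to 60 N. Pads are 19 mm wide; open, the fingers measure 130 mm over their backs; the gripper's body (75 mm by 190 mm) begins 47 mm behind the grasp point.
Start: joints at [88.132, 28.699, -24.465, 88.831, 12.651, 65.22, -12.049], TCP at [189.509, -621.759, 292.229] pointing down, gripper open.
Joint ranges: [-164.97, 164.97], [-17.58, 116.51], [-87.97, 89.64], [11.32, 138.91], [-80.73, 260.73], [10.89, 115.49], [-147.41, 147.41]. Speed limits (degrees/s): [147.25, 147.25, 180, 180, 180, 180, 180].

## Interface

Orientations are given as a 3x3 rotation matrix whose columns are the frame's x, y, z axes.
In Python, from cell import r gives the robot as it stands.
- The arm moves only by the shell command python3 -m jog 'ROWS'. ROWS is JSON, a list of rows, each an object with "grip": the opening, from 0 (shut) to 1 (fully open); "delta_pos": the shift along the tool's x, y, z in units of 25 mm (1.0 is 25 mm), a list of three; "delta_rot": the turn, a rotation vector about the tool's x, y, z in units of 10 degrees (1.0 is 10 degrees), a list of three. In form: [{"grip": grip, "delta_pos": [x, y, z], "delta_rot": [ax, ay, az]}, ...]. A call has 1 to 5 rows; each row shifts and turns the commanded pose from where the row before left it, along the tool's axes as they then stand; what a row does not reach is not made up. A row lasts 1/8 s, in which the tool goes at most 62.5 mm and 10.7 degrees, less where a joint would pass 70% of its speed; a pose out of reach is approached as far as the arm can. A call is refused whole if a number of a shift passes 1 or a number of a turn 1, either way. A call with a gripper value outside its range is refused whole. The fingers move at their own pace and stop on an object; the grip force is fixed at half the most. Time passes only in rows, so rows that do not move let the fingers close. It gives the time, the measured TCP pose, the force and the opening at its end, in the units of the state.
- r.get_state(): the state, without advancing time (a new reading comes with each control period).
- r.capture(name): name is "side" or "top" or "wrist"; returns the picture (420x560x3 uint8, blue, green, red); there is no depth.
- r.camera_info(name): a dict with "fx", "fy", "cx", "cy" (pixels), "k1" (the pictures are not rectified: a ray, as slopes to the right and down, at radius r is drawn at 1 + k1 r^2 times it, then the intrinsics apply), "eye" and "rotation" of the camera in the world. Camera axes: x right, y down, z forward; pixel columns grow to the right and rows downward; lengths in mm; the calibration is good to about 2 mm. A picture is of the moment at which its call begins: read the wrist's pose just before it. camera_info takes no time and is no camera call; for the wrist camera it gives the pose at the moment of the call.
- r.finish_job(): hands the job in, once; it reports no verdict.
The state is a dict: "t": time; "q": joint angles; "qvel": joint speeds; "effort": joint torques, N m; "tool_pos": TCP position; "orientation": TCP orientation; "ft_force": force on the tool from outside, world axes, zero at the start; "wrist_torque": the same for the moment, N m; "opening": finger opening in mm.
Only numpy, scipy, OpenCV 4.12 (cv2) and the standard library are available. Lean on these libraries where they do the work, as an engineer would, in place of code of your own. Each camera call takes 0.05 s, during which the arm holds its last target.

## Working session

There is one attempt and no reset: what is moved stays moved. The work goes in short steps, Python scripts to look and compute and a shell command to move; the robot and the scene stay as the last step left them, time stands still between calls to the robot, and variables do not carry over. Pictures are saved under pics/ and viewed, and the job is handed in when it is done.

```bash
mkdir -p pics
python3 - <<'E'
from cell import r
import cv2, numpy as np
s=r.get_state(); print({k:np.round(v,2).tolist() for k,v in s.items()})
for n in ["side","top","wrist"]:
    i=r.camera_info(n); print(n,{k:np.round(v,4).tolist() for k,v in i.items()})
    cv2.imwrite(f"pics/{n}0.png",r.capture(n))
E
```

```text
{'t': 0.0, 'q': [88.13, 28.75, -24.45, 88.89, 12.65, 65.22, -12.05], 'qvel': [-0.01, 0.02, 0.01, -0.12, 0.01, -0.01, 0.05], 'effort': [-0.0, -56.66, -5.82, -27.91, -0.07, 0.03, 0.0], 'tool_pos': [189.27, -621.24, 291.18], 'orientation': [[0.96, 0.29, -0.0], [0.29, -0.96, 0.0], [0.0, -0.0, -1.0]], 'ft_force': [0.64, 0.87, 0.35], 'wrist_torque': [-0.02, -0.01, -0.02], 'opening': 91.91}
side {'fx': 390.6823, 'fy': 390.6823, 'cx': 274.6131, 'cy': 205.4679, 'k1': 0.0278, 'eye': [268.5792, -487.9287, 671.3307], 'rotation': [[0.8881, -0.3081, 0.3411], [-0.4593, -0.6242, 0.632], [0.0182, -0.718, -0.6958]]}
top {'fx': 410.9011, 'fy': 410.9011, 'cx': 272.0159, 'cy': 211.4248, 'k1': -0.04, 'eye': [442.4459, 21.7107, 929.6515], 'rotation': [[0.0268, -0.9902, 0.1369], [-0.9996, -0.0251, 0.0138], [-0.0102, -0.1372, -0.9905]]}
wrist {'fx': 315.7702, 'fy': 315.7702, 'cx': 280.1657, 'cy': 209.6, 'k1': -0.0725, 'eye': [263.2807, -598.4551, 383.5798], 'rotation': [[0.2914, -0.9168, -0.2732], [-0.9566, -0.2798, -0.0815], [-0.0018, 0.2851, -0.9585]]}
```

View pics/side0.png

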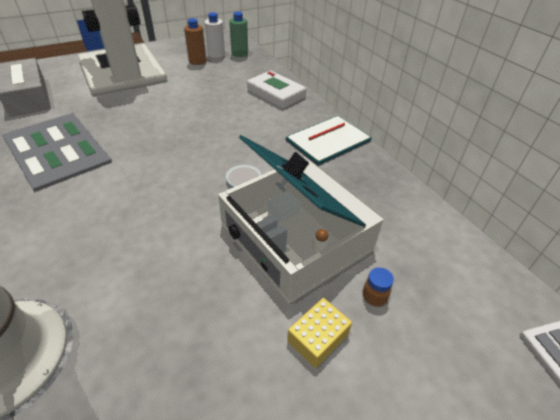

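View pics/top0.png

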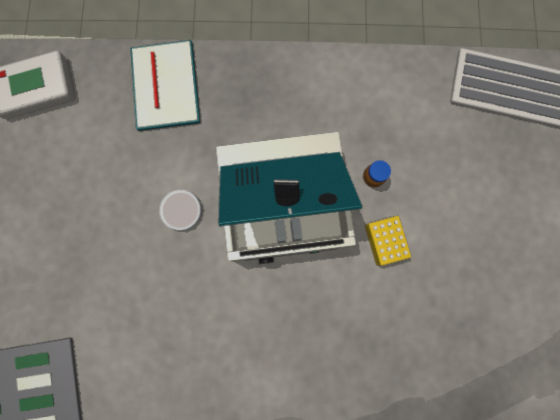

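Top: the unit is at about (285,195), slightly yawed. The dish is at (180,210), the jar at (377,173) and the rack at (389,240). I'll enlarge it to pick corners.

Run:
```python
import cv2
a=cv2.imread("pics/top0.png")[125:275,200:370]; cv2.imwrite("pics/top0c.png",cv2.resize(a,None,fx=4.5,fy=3.99,interpolation=cv2.INTER_CUBIC)) 
a=cv2.imread("pics/side0.png")[125:300,210:390]; cv2.imwrite("pics/side0c.png",cv2.resize(a,None,fx=3.4,fy=3.4,interpolation=cv2.INTER_CUBIC))
```

```text
(no output)
```

View pics/top0c.png

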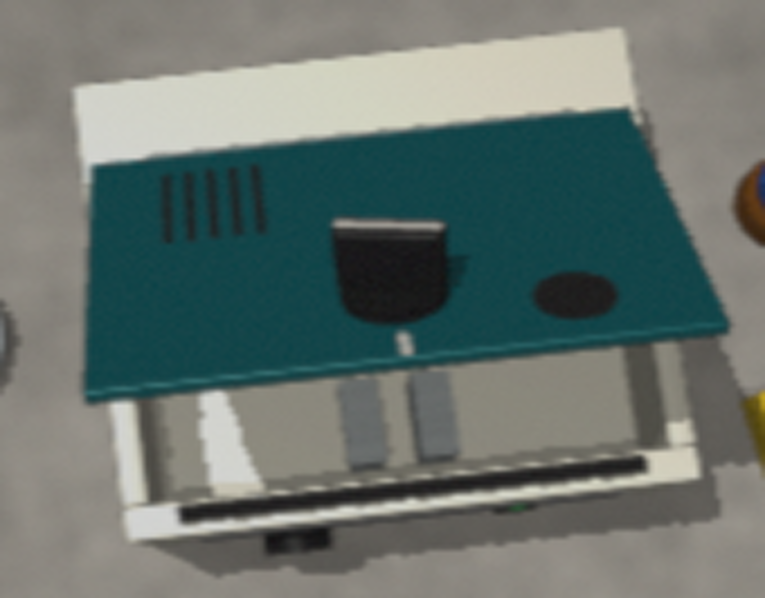

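View pics/side0c.png

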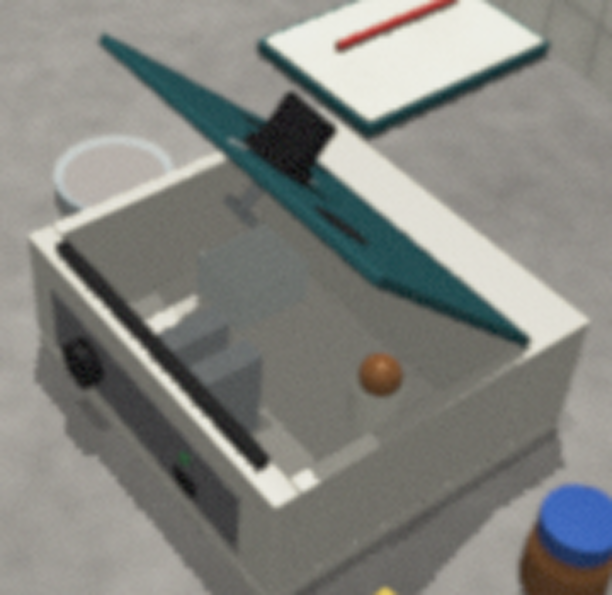

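```bash
cat > h.py <<'E'
import numpy as np, cv2
from scipy.optimize import least_squares
def proj(i,P):
    P=np.atleast_2d(P).astype(float); c=(P-np.array(i["eye"]))@np.array(i["rotation"])
    u=c[:,0]/c[:,2]; v=c[:,1]/c[:,2]; k=1+i["k1"]*(u*u+v*v)
    return np.c_[i["fx"]*u*k+i["cx"], i["fy"]*v*k+i["cy"]]
def unit(p,yaw):
    c,s=np.cos(yaw),np.sin(yaw); return np.array([[c,-s,0],[s,c,0],[0,0,1]])
def panelR(yaw,th):
    return unit(0,yaw)@np.array([[np.cos(th),0,np.sin(th)],[0,1,0],[-np.sin(th),0,np.cos(th)]])
def U(p,q): return np.array([p[0],p[1],0])+unit(0,p[2])@np.array(q,float)
def P(p,th,q): return U(p,[70,0,100])+panelR(p[2],th)@np.array(q,float)
def wingpt(p,th,w,s,z=46): return P(p,th,[-140+22*s*np.sin(w),22*s*np.cos(w),z])
E
python3 - <<'E'
from cell import r
from h import *
T=r.camera_info("top");S=r.camera_info("side")
t=lambda x,y:(200+x/4.5-.5+.11,125+y/3.99-.5+.12)
s=lambda x,y:(210+x/3.4-.35,125+y/3.4-.35)
def pred(v):
    p=v[:3];th=v[3];w=v[4]
    tp=[U(p,[120,130,100]),U(p,[120,-130,100]),U(p,[-120,-130,100]),U(p,[-120,130,100]),P(p,th,[-185,125,8]),P(p,th,[-185,-125,8]),P(p,th,[-155,-70,8]),wingpt(p,th,w,1),wingpt(p,th,w,-1)]
    sp=[U(p,[-120,130,100]),U(p,[-120,-130,100]),U(p,[120,-130,100]),P(p,th,[-185,125,4])]
    return np.r_[proj(T,tp),proj(S,sp)]
ob=np.array([t(75,88),t(625,30),t(698,475),t(128,540),t(88,392),t(725,325),t(575,295),t(333,224),t(445,232),s(30,235),s(278,508),s(588,320),s(103,37)])
o=least_squares(lambda v:(pred(v)-ob).ravel(),[500,0,0,.8,.4],loss='soft_l1',x_scale=[100,100,.1,.1,.1])
v=o.x; print(v.round(3)); print((pred(v)-ob).round(1).tolist())
np.save("fit.npy",v)
p=v[:3]
for th in (v[3],0.06,0):
    print(th,"pad",P(p,th,[-155,-70,8]).round(1),"grip",P(p,th,[-140,0,38]).round(1),"edge",P(p,th,[-185,0,8]).round(1))
E
```

```text
[5.93776e+02 8.67800e+00 1.48000e-01 7.49000e-01 3.36000e-01]
[[-0.7, -1.2], [0.3, -1.5], [1.2, 0.8], [-0.3, 0.2], [-1.3, 0.5], [1.9, -0.4], [0.2, 0.4], [0.2, -0.3], [-0.1, -0.4], [-0.7, -0.7], [-0.5, -0.1], [1.6, -0.2], [-1.2, -0.1]]
0.7490387718216629 pad [566.4 -66.2 211.4] grip [587.2   7.7 223.2] edge [ 5.344e+02 -2.000e-01  2.318e+02]
0.06 pad [520.8 -73.  117.3] grip [527.   -1.3 146.3] edge [480.8  -8.1 119.1]
0 pad [520.  -73.1 108. ] grip [524.5  -1.6 138. ] edge [480.   -8.3 108. ]
```

The fit is good to about 1–2 px: yaw 8.5°, cover 0.749 rad, wing 0.336 rad. First I'll raise, align the tool with the unit, and close the fingers.

```bash
python3 -m jog '[{"grip":0,"delta_pos":[0,0,-0.8],"delta_rot":[0,0,0.85]},{"grip":0,"delta_pos":[0,0,-0.8],"delta_rot":[0,0,0]},{"grip":0,"delta_pos":[0.9,-0.9,-0.6],"delta_rot":[0,0,0]},{"grip":0,"delta_pos":[0.9,-1,0],"delta_rot":[0,0,0]},{"grip":0,"delta_pos":[0.9,-1,0],"delta_rot":[0,0,0]}]'
```

```text
t: 0.78
tool_pos: [246.3, -539.4, 348.2]
orientation: [[0.989, 0.15, 0.0], [0.15, -0.989, -0.001], [0.0, 0.001, -1.0]]
ft_force: [0.5, 0.2, -0.6]
opening: 46.2
```

```bash
python3 -m jog '[{"grip":0,"delta_pos":[0.9,-1,0],"delta_rot":[0,0,0]},{"grip":0,"delta_pos":[0.9,-1,0],"delta_rot":[0,0,0]},{"grip":0,"delta_pos":[0.9,-1,0],"delta_rot":[0,0,0]},{"grip":0,"delta_pos":[0.9,-1,0],"delta_rot":[0,0,0]},{"grip":0,"delta_pos":[0.9,-1,0],"delta_rot":[0,0,0]}]'
```

```text
t: 1.4
tool_pos: [339.3, -399.0, 348.0]
orientation: [[0.989, 0.151, 0.0], [0.151, -0.989, -0.001], [0.0, 0.001, -1.0]]
ft_force: [0.3, 0.3, 0.6]
opening: 0.4
```

```bash
python3 -m jog '[{"grip":0,"delta_pos":[0.9,-1,0],"delta_rot":[0,0,0]},{"grip":0,"delta_pos":[0.9,-1,0],"delta_rot":[0,0,0]},{"grip":0,"delta_pos":[0.9,-1,0],"delta_rot":[0,0,0]},{"grip":0,"delta_pos":[0.9,-1,0],"delta_rot":[0,0,0]},{"grip":0,"delta_pos":[0.9,-1,0],"delta_rot":[0,0,0]}]'
```

```text
t: 2.02
tool_pos: [432.1, -258.9, 348.0]
orientation: [[0.989, 0.15, 0.001], [0.15, -0.989, -0.001], [0.0, 0.001, -1.0]]
ft_force: [0.4, -0.6, 0.1]
opening: 0.3
```

```bash
python3 -m jog '[{"grip":0,"delta_pos":[0.9,-1,0],"delta_rot":[0,0,0]},{"grip":0,"delta_pos":[0.9,-1,0],"delta_rot":[0,0,0]},{"grip":0,"delta_pos":[0.9,-1,0],"delta_rot":[0,0,0]},{"grip":0,"delta_pos":[0.9,-1,0],"delta_rot":[0,0,0]},{"grip":0,"delta_pos":[0.9,-1,0],"delta_rot":[0,0,0]}]'
```

```text
t: 2.65
tool_pos: [525.0, -118.7, 348.0]
orientation: [[0.989, 0.15, 0.001], [0.15, -0.989, -0.001], [0.001, 0.001, -1.0]]
ft_force: [-0.6, -0.1, -0.2]
opening: 0.3
```

```bash
python3 -m jog '[{"grip":0,"delta_pos":[0.9,-1,0],"delta_rot":[0,0,0]},{"grip":0,"delta_pos":[0,0,0],"delta_rot":[0,0,0]},{"grip":0,"delta_pos":[0,0,0],"delta_rot":[0,0,0]}]'
python3 - <<'E'
from cell import r
from h import *
v=np.load("fit.npy");pad=P(v[:3],v[3],[-155,-70,8])
s=r.get_state();R=np.array(s["orientation"]);tip=np.array(s["tool_pos"])+R[:,2]*r.finger_overhang
print(tip,(pad-tip)@R)
for n in("top","wrist","side"):cv2.imwrite(f"pics/{n}1.png",r.capture(n))
E
```

```text
t: 3.02
tool_pos: [542.7, -92.1, 347.5]
orientation: [[0.989, 0.149, -0.0], [0.149, -0.989, -0.001], [-0.0, 0.001, -1.0]]
ft_force: [-0.4, 0.1, 0.0]
opening: 0.4
[542.7379788  -92.18656348 281.95361272] [ 27.31911285 -22.26825413  70.52511152]
```

View pics/wrist1.png

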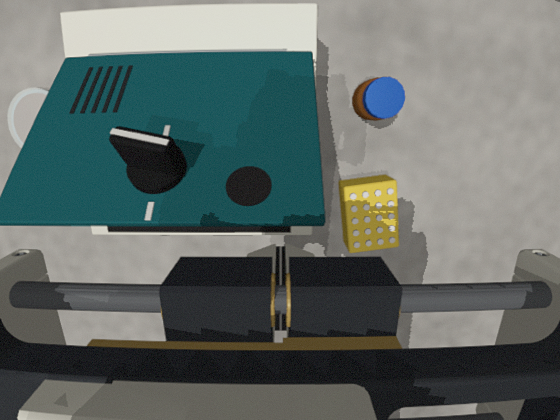

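View pics/side1.png

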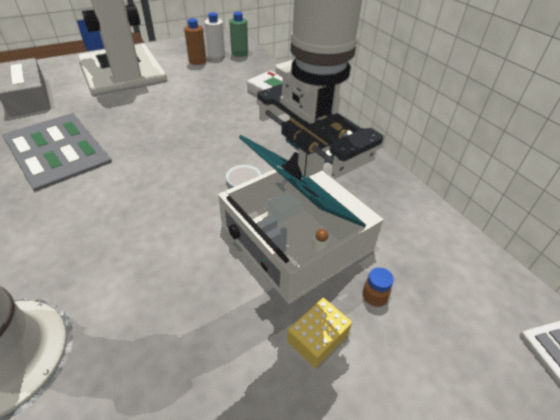

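The wrist view shows the pad at (248,186), the wing line from (112,132) to (168,140), and the marks at (149,211) and (167,130). I'll check the fit against these pixels.

Run:
```python
from cell import r
from h import *
v=np.load("fit.npy");W=r.camera_info("wrist")
def pr(v):
    p=v[:3];th=v[3];w=v[4]
    return proj(W,[P(p,th,[-155,-70,8]),wingpt(p,th,w,1),wingpt(p,th,w,-1),U(p,[120,130,100]),U(p,[120,-130,100]),P(p,th,[-185,125,8]),P(p,th,[-185,-125,8])])
ob=np.array([[248.5,186],[112,130],[169,138],[61,12],[317,4],[-1,226],[324,224]])
print((pr(v)-ob).round(1))
o=least_squares(lambda x:(pr(x)-ob).ravel(),v,x_scale=[100,100,.1,.1,.1],loss='soft_l1');print(v.round(3),o.x.round(3),(pr(o.x)-ob).round(1).tolist())
for x in (v,o.x):
  for th in(x[3],.06): print(P(x[:3],th,[-155,-70,8]),P(x[:3],th,[-140,0,38]))
```

```text
[[ 1.   0.1]
 [ 1.   0. ]
 [ 0.3  8.3]
 [-2.  -1. ]
 [ 1.4 -2.1]
 [-9.5 -3.2]
 [ 2.7 -0.9]]
[5.93776e+02 8.67800e+00 1.48000e-01 7.49000e-01 3.36000e-01] [5.92951e+02 8.99400e+00 1.49000e-01 7.53000e-01 3.02000e-01] [[0.4, 0.5], [-0.4, 1.3], [0.0, 7.7], [-2.4, -0.0], [0.9, -1.4], [-10.4, -2.5], [2.3, -0.5]]
[566.43625148 -66.165393   211.40369435] [587.19552254   7.69828157 223.1599797 ]
[520.76439398 -72.96722749 117.28002532] [527.04210073  -1.26026843 146.32658142]
[566.16425645 -65.8015588  211.8768855 ] [586.90735481   8.08848612 223.49519576]
[520.01403402 -72.71736092 117.28002532] [526.22680168  -1.00474629 146.32658142]
```

```bash
python3 -m jog '[{"grip":0,"delta_pos":[0.55,-0.45,0.5],"delta_rot":[0,0,0]},{"grip":0,"delta_pos":[0.55,-0.45,0.6],"delta_rot":[0,0,0]},{"grip":0,"delta_pos":[0,0,0.7],"delta_rot":[0,0,0]},{"grip":0,"delta_pos":[0,0,0.4],"delta_rot":[0,0,0]},{"grip":0,"delta_pos":[0,0,0.2],"delta_rot":[0,0,0]}]'
```

```text
t: 3.8
tool_pos: [566.4, -66.4, 286.7]
orientation: [[0.989, 0.146, -0.001], [0.146, -0.989, -0.0], [-0.001, 0.0, -1.0]]
ft_force: [0.7, -0.3, 2.6]
opening: 0.2
```

```bash
python3 -m jog '[{"grip":0,"delta_pos":[0,0,0.1],"delta_rot":[0,0,0]},{"grip":0,"delta_pos":[0,0,0.1],"delta_rot":[0,0,0]}]'
```

```text
t: 4.05
tool_pos: [567.3, -65.6, 282.8]
orientation: [[0.989, 0.147, 0.001], [0.147, -0.989, -0.0], [0.001, 0.001, -1.0]]
ft_force: [0.5, 0.2, 2.6]
opening: 0.2
```

Contact made at tip z≈220 with about 2.6 N. Now I'll follow the arc down.

```bash
python3 -m jog '[{"grip":0,"delta_pos":[-0.32,0,0.37],"delta_rot":[0,0,0]},{"grip":0,"delta_pos":[-0.32,0,0.37],"delta_rot":[0,0,0]},{"grip":0,"delta_pos":[-0.27,0,0.41],"delta_rot":[0,0,0]},{"grip":0,"delta_pos":[-0.27,0,0.41],"delta_rot":[0,0,0]}]'
```

```text
t: 4.55
tool_pos: [537.0, -69.6, 242.4]
orientation: [[0.989, 0.147, -0.0], [0.147, -0.989, 0.0], [-0.0, -0.0, -1.0]]
ft_force: [1.5, 0.3, 0.8]
opening: 0.2
```

```bash
python3 -m jog '[{"grip":0,"delta_pos":[-0.2,0,0.45],"delta_rot":[0,0,0]},{"grip":0,"delta_pos":[-0.2,0,0.45],"delta_rot":[0,0,0]},{"grip":0,"delta_pos":[-0.13,0,0.45],"delta_rot":[0,0,0]}]'
```

```text
t: 4.92
tool_pos: [524.0, -71.6, 208.6]
orientation: [[0.989, 0.147, -0.001], [0.147, -0.989, 0.0], [-0.001, -0.0, -1.0]]
ft_force: [0.9, -0.1, 0.9]
opening: 0.3
```

```bash
python3 -m jog '[{"grip":0,"delta_pos":[-0.1,0,0.4],"delta_rot":[0,0,0]},{"grip":0,"delta_pos":[-0.05,0,0.3],"delta_rot":[0,0,0]},{"grip":0,"delta_pos":[0,0,0.2],"delta_rot":[0,0,0]},{"grip":0,"delta_pos":[0,0,0.1],"delta_rot":[0,0,0]}]'
```

```text
t: 5.42
tool_pos: [520.7, -72.1, 184.1]
orientation: [[0.989, 0.147, -0.001], [0.147, -0.989, 0.0], [-0.001, -0.0, -1.0]]
ft_force: [0.1, -0.0, 0.7]
opening: 0.5
```

```bash
python3 -m jog '[{"grip":0,"delta_pos":[0,0,0.1],"delta_rot":[0,0,0]},{"grip":0,"delta_pos":[0,0,0.05],"delta_rot":[0,0,0]},{"grip":0,"delta_pos":[0,0,0],"delta_rot":[0,0,0]}]'
python3 - <<'E'
from cell import r
import cv2
print(r.get_state()["ft_force"])
cv2.imwrite("pics/side2.png",cv2.resize(r.capture("side")[100:310,200:420],None,fx=2.8,fy=2.8))
E
```

```text
t: 5.8
tool_pos: [520.8, -72.0, 182.3]
orientation: [[0.989, 0.147, -0.0], [0.147, -0.989, -0.001], [-0.001, 0.001, -1.0]]
ft_force: [-6.1, 0.5, 16.8]
opening: 0.5
[-6.09075075  0.53538327 16.79400021]
```

View pics/side2.png

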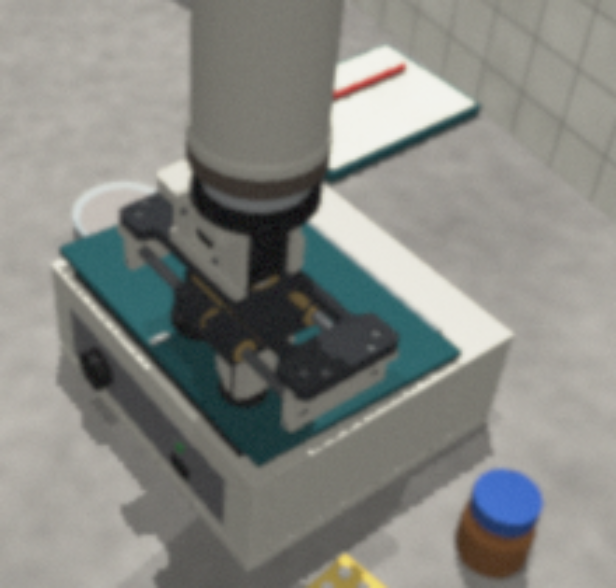

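The cover is resting on the keeper: tip z 116.3 and a stiff 17 N reaction. I'll lift off and look at the wing.

```bash
python3 -m jog '[{"grip":0,"delta_pos":[0,0,-0.7],"delta_rot":[0,0,0]},{"grip":0,"delta_pos":[0,0,-1],"delta_rot":[0,0,0]},{"grip":0.5,"delta_pos":[0,0,-1],"delta_rot":[0,0,0]},{"grip":1,"delta_pos":[-0.8,-0.5,-0.5],"delta_rot":[0,0,0]},{"grip":1,"delta_pos":[-0.8,-0.5,0],"delta_rot":[0,0,0]}]'; python3 -m jog '[{"grip":1,"delta_pos":[0,0,0],"delta_rot":[0,0,0]},{"grip":1,"delta_pos":[0,0,0],"delta_rot":[0,0,0]}]'
python3 - <<'E'
from cell import r
import cv2
for n in("top","wrist"):cv2.imwrite(f"pics/{n}3.png",r.capture(n))
E
```

```text
t: 6.48
tool_pos: [478.4, -52.8, 262.5]
orientation: [[0.989, 0.147, 0.004], [0.147, -0.989, -0.0], [0.004, 0.001, -1.0]]
ft_force: [0.3, 0.2, -0.6]
opening: 26.4
t: 6.72
tool_pos: [478.5, -53.7, 261.3]
orientation: [[0.989, 0.146, 0.002], [0.147, -0.989, -0.0], [0.002, 0.001, -1.0]]
ft_force: [0.3, -0.0, -0.1]
opening: 45.9
```

View pics/wrist3.png

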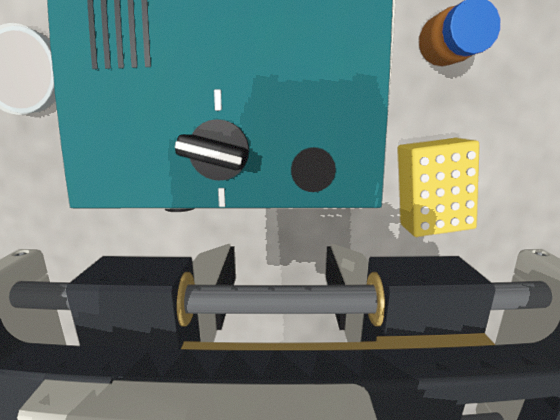

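The wing line runs (177,145)–(242,158), the pad is at (313,169), the marks are at (218,100) and (222,197), and the front cover corners are at (71,208) and (382,208).

Run:
```python
from cell import r
from h import *
v=np.load("fit.npy");W=r.camera_info("wrist")
def pr(v):
    p=v[:3];th=v[3];w=v[4]
    return proj(W,[P(p,th,[-155,-70,8]),wingpt(p,th,w,1),wingpt(p,th,w,-1),P(p,th,[-185,125,8]),P(p,th,[-185,-125,8])])
ob=np.array([[313,169.5],[177,145],[242,158],[71,208],[382,208]])
v[3]=.058
o=least_squares(lambda x:np.r_[(pr(x)-ob).ravel(),(x[:3]-v[:3])/[2,2,.01],(x[3]-.058)/.01],v,x_scale=[100,100,.1,.1,.1]);x=o.x
print(v.round(3),x.round(3),(pr(x)-ob).round(1).tolist(),(pr(v)-ob).round(1).tolist())
np.save("fit2.npy",x)
g=P(x[:3],.058,[-140,0,38]);s=r.get_state();R=np.array(s["orientation"]);t=np.array(s["tool_pos"])
print(g,"delta tool",(g-t-R[:,2]*47)@R, "tooly ang",np.degrees(np.arctan2(R[1,1],R[0,1])),"want",np.degrees(x[2]-x[4]),np.degrees(x[2])-90,s["q"])
```

```text
[5.93776e+02 8.67800e+00 1.48000e-01 5.80000e-02 3.36000e-01] [5.93903e+02 9.09900e+00 1.47000e-01 4.70000e-02 2.00000e-01] [[0.5, -0.5], [-1.6, 0.5], [1.7, 1.0], [-1.0, -0.5], [0.3, -0.5]] [[1.4, -0.3], [-0.6, -4.6], [1.0, 5.3], [-1.8, 0.4], [1.8, -0.0]]
[527.06527811  -0.76845208 146.05155007] delta tool [ 55.67940679 -45.21408782  67.92011905] tooly ang -81.58913262802734 want -3.036482604511871 -81.60160322994886 [ 41.06463681  16.36031864 -43.63388862 113.837341    13.72336161
  54.89746654 -90.96025215]
```

The wing is at about 0.20 rad, read from its slope. Joint 7 has room only clockwise, so I'll translate, then turn +101° for the half-turn-equivalent grasp.

```bash
python3 -m jog '[{"grip":1,"delta_pos":[0.75,-0.6,0],"delta_rot":[0,0,0]},{"grip":1,"delta_pos":[0.75,-0.6,0],"delta_rot":[0,0,0]},{"grip":1,"delta_pos":[0.73,-0.61,0],"delta_rot":[0,0,0]},{"grip":1,"delta_pos":[0,0,0],"delta_rot":[0,0,1]},{"grip":1,"delta_pos":[0,0,0],"delta_rot":[0,0,1]}]'; python3 -m jog '[{"grip":1,"delta_pos":[0,0,0],"delta_rot":[0,0,1]},{"grip":1,"delta_pos":[0,0,0],"delta_rot":[0,0,1]},{"grip":1,"delta_pos":[0,0,0],"delta_rot":[0,0,1]},{"grip":1,"delta_pos":[0,0,0],"delta_rot":[0,0,1]},{"grip":1,"delta_pos":[0,0,0],"delta_rot":[0,0,1]}]'; python3 -c "
from cell import r;print(r.get_state()['q'])"
```

```text
t: 7.45
tool_pos: [526.8, -0.0, 260.3]
orientation: [[0.979, -0.206, -0.0], [-0.206, -0.979, 0.001], [-0.001, -0.001, -1.0]]
ft_force: [-1.0, 0.5, -0.3]
opening: 91.8
t: 8.07
tool_pos: [523.7, -1.8, 253.1]
orientation: [[0.595, -0.804, -0.019], [-0.804, -0.595, -0.004], [-0.009, 0.018, -1.0]]
ft_force: [-0.1, 0.8, -2.2]
opening: 91.8
[  -1.1782981    17.20698619   -1.96944058  109.03550856    0.89479325
   54.88902679 -147.08647243]
```

That went toward the joint 7 limit (-147°), so the direction was wrong. Turning back the other way, where joint 7 will end near -7°.

```bash
for k in 1 2; do :; done; python3 -m jog '[{"grip":1,"delta_pos":[0,0,0],"delta_rot":[0,0,-1]},{"grip":1,"delta_pos":[0,0,0],"delta_rot":[0,0,-1]},{"grip":1,"delta_pos":[0,0,0],"delta_rot":[0,0,-1]},{"grip":1,"delta_pos":[0,0,0],"delta_rot":[0,0,-1]},{"grip":1,"delta_pos":[0,0,0],"delta_rot":[0,0,-1]}]'; python3 -m jog '[{"grip":1,"delta_pos":[0,0,0],"delta_rot":[0,0,-1]},{"grip":1,"delta_pos":[0,0,0],"delta_rot":[0,0,-1]},{"grip":1,"delta_pos":[0,0,0],"delta_rot":[0,0,-1]},{"grip":1,"delta_pos":[0,0,0],"delta_rot":[0,0,-1]},{"grip":1,"delta_pos":[0,0,0],"delta_rot":[0,0,-1]}]'; python3 -c "
from cell import r;print(r.get_state()['q'])"
```

```text
t: 8.7
tool_pos: [523.8, -0.6, 253.1]
orientation: [[0.999, -0.05, -0.019], [-0.05, -0.999, -0.004], [-0.019, 0.005, -1.0]]
ft_force: [-0.2, 0.2, -0.1]
opening: 91.7
t: 9.32
tool_pos: [523.8, -0.7, 253.1]
orientation: [[0.68, 0.733, -0.019], [0.733, -0.68, -0.004], [-0.016, -0.012, -1.0]]
ft_force: [-0.3, 0.0, -0.3]
opening: 92.0
[ 13.2465526   18.2965258  -19.35840083 108.52528588   7.40464406
  55.50842221 -52.39989504]
```

```bash
python3 -m jog '[{"grip":1,"delta_pos":[0,0,0],"delta_rot":[0,0,-1]},{"grip":1,"delta_pos":[0,0,0],"delta_rot":[0,0,-1]},{"grip":1,"delta_pos":[0,0,0],"delta_rot":[0,0,-1]},{"grip":1,"delta_pos":[0,0,0],"delta_rot":[0,0,-0.7]},{"grip":1,"delta_pos":[0,0,0],"delta_rot":[0,0,0]}]'
cat > chk.py <<'E'
from cell import r
from h import *
x=np.load("fit2.npy")
s=r.get_state();R=np.array(s["orientation"]);t=np.array(s["tool_pos"])
for nm,g,o in(("grip",P(x[:3],.058,[-140,0,38]),47),("pad",P(x[:3],.058,[-155,-70,8]),66)): print(nm,g.round(1),"delta tool units",((g-t-R[:,2]*o)@R/25).round(2))
print("tooly ang",np.degrees(np.arctan2(R[1,1],R[0,1])),"q",s["q"].round(1) if hasattr(s["q"],"round") else s["q"])
E
python3 chk.py
python3 - <<'E'
from cell import r
import cv2
for n in("top","wrist"):cv2.imwrite(f"pics/{n}4.png",r.capture(n))
E
```

```text
t: 9.95
tool_pos: [523.7, -0.8, 253.1]
orientation: [[0.109, 0.994, -0.019], [0.994, -0.109, -0.004], [-0.006, -0.019, -1.0]]
ft_force: [0.0, 0.7, 0.3]
opening: 92.2
grip [527.1  -0.8 146.1] delta tool units [0.04 0.21 2.4 ]
pad [520.8 -72.5 117. ] delta tool units [-2.83  0.3   2.82]
tooly ang -6.287326986395381 q [ 18.7  19.1 -25.9 108.4  10.   55.9 -18.1]
```

View pics/wrist4.png

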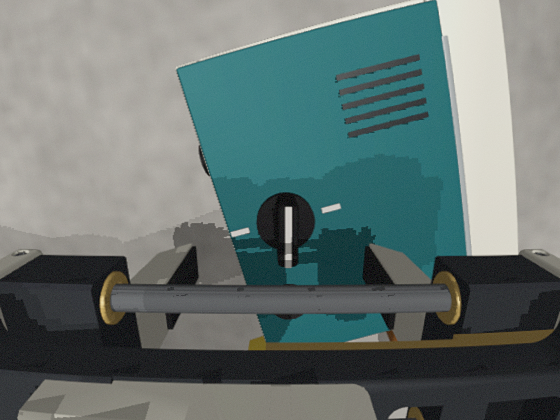

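The wing line is vertical at x≈289 and the jaw centre is at about 280, which agrees with the computed +0.2 unit y offset. Descending.

```bash
python3 -m jog '[{"grip":1,"delta_pos":[0.04,0.2,0.5],"delta_rot":[0,0,-0.2]},{"grip":1,"delta_pos":[0,0,0.6],"delta_rot":[0,0,0]},{"grip":1,"delta_pos":[0,0,0.6],"delta_rot":[0,0,0]},{"grip":1,"delta_pos":[0,0,0.5],"delta_rot":[0,0,0]},{"grip":1,"delta_pos":[0,0,0.2],"delta_rot":[0,0,0]}]'; python3 -m jog '[{"grip":1,"delta_pos":[0,0,0],"delta_rot":[0,0,0]}]'; python3 chk.py
```

```text
t: 10.68
tool_pos: [526.5, -0.4, 192.1]
orientation: [[0.073, 0.997, -0.021], [0.997, -0.073, -0.004], [-0.006, -0.021, -1.0]]
ft_force: [-0.2, -0.1, 0.8]
opening: 91.4
t: 10.8
tool_pos: [527.0, -0.4, 193.0]
orientation: [[0.073, 0.997, -0.02], [0.997, -0.073, -0.004], [-0.005, -0.019, -1.0]]
ft_force: [0.8, 0.2, 0.3]
opening: 92.0
grip [527.1  -0.8 146.1] delta tool units [-0.    0.04 -0.  ]
pad [520.8 -72.5 117. ] delta tool units [-2.88  0.02  0.42]
tooly ang -4.193296307846854 q [ 17.4  24.1 -24.9 110.6  13.3  49.2 -18.8]
```

Close on the wing.

```bash
python3 -m jog '[{"grip":0,"delta_pos":[0,0,0],"delta_rot":[0,0,0]},{"grip":0,"delta_pos":[0,0,0],"delta_rot":[0,0,0]},{"grip":0,"delta_pos":[0,0,0],"delta_rot":[0,0,0]},{"grip":0,"delta_pos":[0,0,0],"delta_rot":[0,0,0]},{"grip":0,"delta_pos":[0,0,0],"delta_rot":[0,0,0]}]'; python3 -m jog '[{"grip":0,"delta_pos":[0,0,0],"delta_rot":[0,0,0]},{"grip":0,"delta_pos":[0,0,0],"delta_rot":[0,0,0]},{"grip":0,"delta_pos":[0,0,0],"delta_rot":[0,0,0]}]'; python3 chk.py
```

```text
t: 11.42
tool_pos: [527.2, -0.4, 193.5]
orientation: [[0.073, 0.997, -0.019], [0.997, -0.073, -0.004], [-0.006, -0.019, -1.0]]
ft_force: [-0.2, 0.8, 0.1]
opening: 46.3
t: 11.8
tool_pos: [527.2, -0.4, 193.4]
orientation: [[0.073, 0.997, -0.019], [0.997, -0.073, -0.004], [-0.006, -0.019, -1.0]]
ft_force: [0.0, -0.5, -0.1]
opening: 16.7
grip [527.1  -0.8 146.1] delta tool units [-0.    0.03  0.01]
pad [520.8 -72.5 117. ] delta tool units [-2.88  0.01  0.43]
tooly ang -4.196753121787888 q [ 17.4  24.1 -24.9 110.6  13.3  49.2 -18.8]
```

```bash
python3 -m jog '[{"grip":0,"delta_pos":[0,0,0],"delta_rot":[0,0,0]},{"grip":0,"delta_pos":[0,0,0],"delta_rot":[0,0,0]},{"grip":0,"delta_pos":[0,0,0],"delta_rot":[0,0,0.4]},{"grip":0,"delta_pos":[0,0,0],"delta_rot":[0,0,0.6]},{"grip":0,"delta_pos":[0,0,0],"delta_rot":[0,0,0.7]}]'; python3 -c "
from cell import r;print(r.get_state()['wrist_torque'])"
```

```text
t: 12.42
tool_pos: [527.0, -0.5, 193.4]
orientation: [[0.365, 0.931, -0.019], [0.931, -0.365, -0.004], [-0.011, -0.017, -1.0]]
ft_force: [-0.2, 0.8, 0.5]
opening: 14.4
[-0.18688035  0.37340301  0.02988825]
```

```bash
python3 -m jog '[{"grip":0,"delta_pos":[0,0,0],"delta_rot":[0,0,0.8]},{"grip":0,"delta_pos":[0,0,0],"delta_rot":[0,0,0.8]},{"grip":0,"delta_pos":[0,0,0],"delta_rot":[0,0,0.8]},{"grip":0,"delta_pos":[0,0,0],"delta_rot":[0,0,0.8]},{"grip":0,"delta_pos":[0,0,0],"delta_rot":[0,0,0.8]}]'; python3 -m jog '[{"grip":0,"delta_pos":[0,0,0],"delta_rot":[0,0,0.8]},{"grip":0,"delta_pos":[0,0,0],"delta_rot":[0,0,0.8]},{"grip":0,"delta_pos":[0,0,0],"delta_rot":[0,0,0.4]},{"grip":0,"delta_pos":[0,0,0],"delta_rot":[0,0,0]},{"grip":0,"delta_pos":[0,0,0],"delta_rot":[0,0,0]}]'; python3 chk.py
python3 - <<'E'
from cell import r
import cv2
cv2.imwrite("pics/wrist5.png",r.capture("wrist"))
E
```

```text
t: 13.05
tool_pos: [527.0, -0.5, 193.2]
orientation: [[0.878, 0.478, -0.019], [0.478, -0.878, -0.004], [-0.019, -0.006, -1.0]]
ft_force: [0.8, -0.3, -2.6]
opening: 14.3
t: 13.68
tool_pos: [527.0, -0.6, 193.1]
orientation: [[0.988, 0.154, -0.019], [0.154, -0.988, -0.004], [-0.02, 0.001, -1.0]]
ft_force: [1.4, -0.4, -2.9]
opening: 14.2
grip [527.1  -0.8 146.1] delta tool units [0.04 0.01 0.  ]
pad [520.8 -72.5 117. ] delta tool units [-0.63  2.8   0.42]
tooly ang -81.12254619476407 q [  4.   22.4  -8.5 111.1   4.6  48.  -88.1]
```

View pics/wrist5.png

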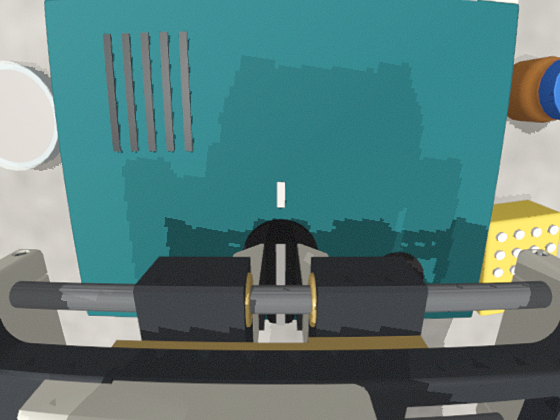

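The wing is in line with the rear mark at (281,195). Now release, lift and verify.

```bash
python3 -m jog '[{"grip":0.6,"delta_pos":[0,0,0],"delta_rot":[0,0,0]},{"grip":0.6,"delta_pos":[0,0,0],"delta_rot":[0,0,0]},{"grip":0.6,"delta_pos":[0,0,0],"delta_rot":[0,0,0]},{"grip":0.6,"delta_pos":[0,0,0],"delta_rot":[0,0,0]},{"grip":0.6,"delta_pos":[0,0,-0.6],"delta_rot":[0,0,0]}]'; python3 -m jog '[{"grip":0.6,"delta_pos":[0,0,-1],"delta_rot":[0,0,0]},{"grip":0,"delta_pos":[0,0,-1],"delta_rot":[0,0,0]},{"grip":0,"delta_pos":[-0.7,0.9,0],"delta_rot":[0,0,0]},{"grip":0,"delta_pos":[-0.7,0.9,0],"delta_rot":[0,0,0]},{"grip":0,"delta_pos":[-0.7,1,0],"delta_rot":[0,0,0]}]';python3 -m jog '[{"grip":0,"delta_pos":[0,0,0],"delta_rot":[0,0,0]},{"grip":0,"delta_pos":[0,0,0],"delta_rot":[0,0,0]}]'
python3 - <<'E'
from cell import r
import cv2
cv2.imwrite("pics/wrist6.png",r.capture("wrist"))
E
```

```text
t: 14.35
tool_pos: [526.5, -0.4, 208.0]
orientation: [[0.988, 0.153, -0.022], [0.153, -0.988, -0.004], [-0.022, 0.001, -1.0]]
ft_force: [0.6, -0.2, 0.6]
opening: 54.2
t: 14.98
tool_pos: [487.2, -77.9, 260.8]
orientation: [[0.988, 0.154, -0.017], [0.154, -0.988, -0.004], [-0.018, 0.002, -1.0]]
ft_force: [-0.1, 0.7, -1.0]
opening: 19.9
t: 15.22
tool_pos: [487.8, -76.8, 260.3]
orientation: [[0.988, 0.153, -0.018], [0.153, -0.988, -0.004], [-0.018, 0.001, -1.0]]
ft_force: [0.2, -0.0, 0.1]
opening: 1.9
```

View pics/wrist6.png

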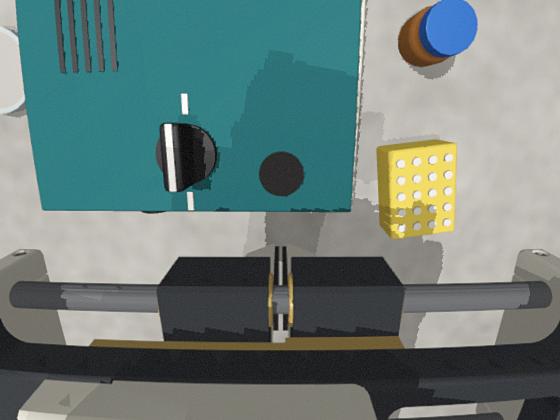

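```bash
python3 chk.py
```

```text
grip [527.1  -0.8 146.1] delta tool units [ 2.1  -2.75  2.64]
pad [520.8 -72.5 117. ] delta tool units [1.43 0.04 3.06]
tooly ang -81.12797200618054 q [ 11.4  13.9  -6.7 112.6   2.3  54.7 -77.6]
```

The wing line (167,125)–(175,190) is nearly parallel to the line through the marks (184,104)–(191,201). The raised line is offset only by parallax, so it's in line. Now press at the pad.

```bash
python3 -m jog '[{"grip":0,"delta_pos":[0.65,0.04,0.6],"delta_rot":[0,0,0]},{"grip":0,"delta_pos":[0.65,0,0.8],"delta_rot":[0,0,0]},{"grip":0,"delta_pos":[0,0,0.8],"delta_rot":[0,0,0]},{"grip":0,"delta_pos":[0,0,0.5],"delta_rot":[0,0,0]},{"grip":0,"delta_pos":[0,0,0.2],"delta_rot":[0,0,0]}]';python3 -m jog '[{"grip":0,"delta_pos":[0,0,0.15],"delta_rot":[0,0,0]},{"grip":0,"delta_pos":[0,0,0.1],"delta_rot":[0,0,0]},{"grip":0,"delta_pos":[0,0,0.1],"delta_rot":[0,0,0]},{"grip":0,"delta_pos":[0,0,0],"delta_rot":[0,0,0]}]'; python3 chk.py
```

```text
t: 15.9
tool_pos: [517.9, -73.0, 185.7]
orientation: [[0.988, 0.154, -0.02], [0.154, -0.988, -0.004], [-0.021, 0.001, -1.0]]
ft_force: [-0.3, -0.9, 0.6]
opening: 0.5
t: 16.4
tool_pos: [518.1, -73.7, 178.0]
orientation: [[0.988, 0.153, -0.019], [0.153, -0.988, -0.004], [-0.019, 0.001, -1.0]]
ft_force: [-1.9, 0.9, 3.0]
opening: 0.6
grip [527.1  -0.8 146.1] delta tool units [ 0.83 -2.83 -0.62]
pad [520.8 -72.5 117. ] delta tool units [ 0.16 -0.03 -0.2 ]
tooly ang -81.19427172551529 q [ 10.2  23.2  -6.3 112.3   3.9  45.8 -79.6]
```

The tip is below the keeper height, so the tongue has passed. Pressing on.

```bash
python3 -m jog '[{"grip":0,"delta_pos":[0,0,0.1],"delta_rot":[0,0,0]},{"grip":0,"delta_pos":[0,0,0],"delta_rot":[0,0,0]}]';python3 -m jog '[{"grip":0,"delta_pos":[0,0,0.08],"delta_rot":[0,0,0]},{"grip":0,"delta_pos":[0,0,0],"delta_rot":[0,0,0]}]'
```

```text
t: 16.65
tool_pos: [517.9, -73.7, 175.6]
orientation: [[0.988, 0.153, -0.019], [0.153, -0.988, -0.004], [-0.019, 0.001, -1.0]]
ft_force: [-1.8, 1.2, 4.9]
opening: 0.1
t: 16.9
tool_pos: [517.9, -73.7, 174.0]
orientation: [[0.988, 0.153, -0.019], [0.153, -0.988, -0.004], [-0.019, 0.001, -1.0]]
ft_force: [-4.1, 1.3, 9.2]
opening: 0.1
```

```bash
python3 -m jog '[{"grip":0,"delta_pos":[0,0,0.08],"delta_rot":[0,0,0]},{"grip":0,"delta_pos":[0,0,0],"delta_rot":[0,0,0]}]';python3 -m jog '[{"grip":0,"delta_pos":[0,0,0.06],"delta_rot":[0,0,0]},{"grip":0,"delta_pos":[0,0,0],"delta_rot":[0,0,0]}]'
```

```text
t: 17.15
tool_pos: [517.9, -73.7, 173.6]
orientation: [[0.988, 0.153, -0.019], [0.153, -0.988, -0.004], [-0.019, 0.001, -1.0]]
ft_force: [-9.1, 1.5, 24.2]
opening: 0.6
t: 17.4
tool_pos: [517.9, -73.7, 173.4]
orientation: [[0.988, 0.153, -0.018], [0.153, -0.988, -0.005], [-0.019, 0.002, -1.0]]
ft_force: [-12.3, 2.1, 34.2]
opening: 0.9
```

The rigid stop is reached: tip z≈107.5, stiff. I'll ease the push slightly, let it settle and check.

```bash
python3 -m jog '[{"grip":0,"delta_pos":[0,0,-0.04],"delta_rot":[0,0,0]},{"grip":0,"delta_pos":[0,0,0],"delta_rot":[0,0,0]},{"grip":0,"delta_pos":[0,0,0],"delta_rot":[0,0,0]},{"grip":0,"delta_pos":[0,0,0],"delta_rot":[0,0,0]}]'
python3 - <<'E'
from cell import r
import cv2,numpy as np
a=r.capture("side")[100:310,200:420]
cv2.imwrite("pics/side7.png",cv2.resize(a,None,fx=2.8,fy=2.8))
cv2.imwrite("pics/wrist7.png",r.capture("wrist"))
E
```

```text
t: 17.9
tool_pos: [517.9, -73.7, 173.5]
orientation: [[0.988, 0.153, -0.018], [0.153, -0.988, -0.005], [-0.019, 0.002, -1.0]]
ft_force: [-10.3, 2.5, 26.7]
opening: 0.4
```

View pics/side7.png

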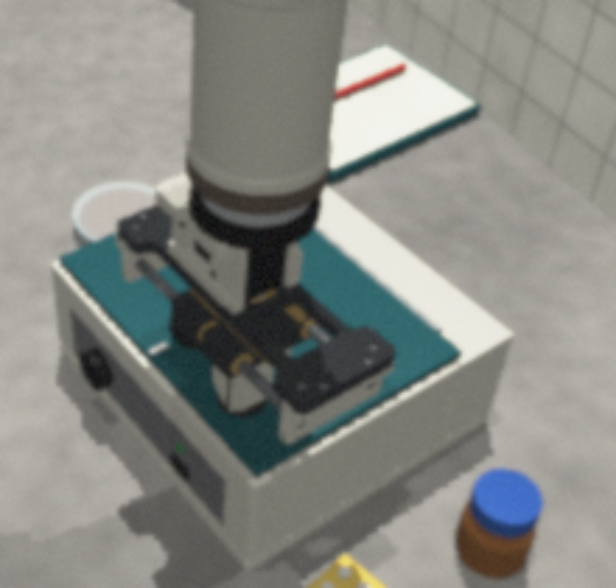

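View pics/wrist7.png

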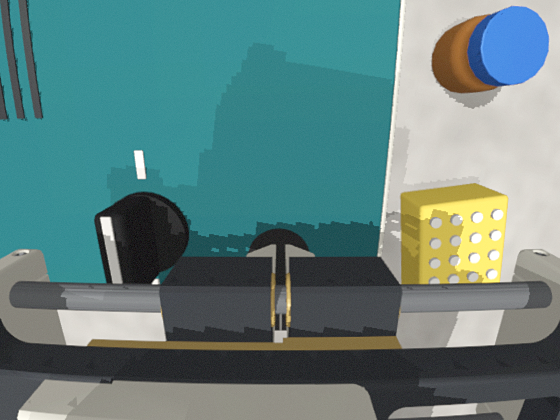

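The side view shows the cover flush with the unit, its front edge from (65,260) to (255,475) lying on the rim. The wrist view shows the wing line (102,220)–(115,280) still along the marks, and the jar and rack undisturbed. The push is steady at about 27 N, so I'm handing it in.

```bash
python3 -c "
from cell import r
print(r.get_state()['ft_force']); print(r.finish_job())"
```

```text
[-9.9472958   1.35894507 27.45401358]
the job is handed in; nothing more can be done
None
```

The job is handed in, with the cover pressed home and the arm still holding it there. I lowered the cover along its arc to the keeper stop, turned the wing about 77° clockwise into line with the marks, then pressed at the rubber pad with closed fingers.

**Last checks:**
- **Cover:** the fingertips stopped rigidly at about 107.5 mm, against 108 mm expected for fully home. The side picture shows the cover flush with the unit.
- **Push:** about 27 N downward and steady. It reached about 34 N before I eased it.
- **Wing:** in line with the marks by eye to within a few degrees.
- **Bystanders:** the dish, jar and rack look undisturbed in the pictures. I did not measure their positions.

**What disagreed or went wrong:**
- **Wing angle:** my first estimate of its starting angle was 0.34 rad. A closer view gave 0.20 rad, and I used that.
- **Pre-grasp rotation:** I first turned the gripper the wrong way and ran up against joint 7's range limit, reading −147.09° against −147.41°. The arm sagged about 7 mm in free space and tilted about 1°, with no contact, and I then turned back.

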